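Fit two block batteries to the meter box

TASK

Take the two block batteries, the ones with a pair of studs on one end, out of the sloping bins under the strip lamp and fit them on the battery shelf of the blue meter box: lying flat side by side, studs touching the contact wall, one battery pushed right up to the side fence and the other right up to the first. Leave the other parts in the bins, the beakers and the screwdriver where they are.

Things in the scene. Friction and masses are not known exactly. Their poses are not given: they have to be found in the camera images.
- bat_a_centre (a point): block battery: case 45 long (its x) x 26.5 wide (y) x 17.5 mm thick (z), bright metal, black side band, about 45 g; on its +x end a 7 mm black cap with two metal studs 3.5 mm long. Lies flat on a bin's sloping floor, in the half nearest the robot, up to 0.45 rad off the line of the slope, studs pointing up the slope. This point: centre of the case, half-way up; z square to the side it lies on
- bat_a_studs (a point): point between the outer ends of the two studs of that battery, 26 mm along +x from the centre of its case, same axes
- bat_b_centre (a point): block battery: case 45 long (its x) x 26.5 wide (y) x 17.5 mm thick (z), bright metal, black side band, about 45 g; on its +x end a 7 mm black cap with two metal studs 3.5 mm long. Lies flat on a bin's sloping floor, in the half nearest the robot, up to 0.45 rad off the line of the slope, studs pointing down the slope. This point: centre of the case, half-way up; z square to the side it lies on
- bat_b_studs (a point): point between the outer ends of the two studs of that battery, 26 mm along +x from the centre of its case, same axes
- corner (a point): battery shelf on the meter box: point on the box top where the inner faces of two black walls meet, both 4 thick and 14 mm high. The contact wall runs 96 mm from here along +y, inner face at x = 0; the side fence runs 58 mm along -x, inner face at y = 0. Batteries lie on the -x, +y side, which is flat and open. z up, axes as the box
- meter_box: blue box 170 (x) x 250 (y) x 50 mm high, fixed, its place and yaw vary; origin under its middle; the shelf corner is at x +58, y 0. On its top: panel meter 22 mm high at x -38 to +38, y -111 to -25; two brass posts 14 mm high at x -62, y -95 and -45; round switch cap 8 mm high, radius 10, at x -55, y +85
- bin0_floor (a point): grey rubber-lined tip bin, fixed: centre of its inner floor, 145 long (x, up the slope, away from the robot) x 88 mm wide (y); z square to the floor, which slopes 28 degrees down to the robot. Walls 3 mm thick, sides and back 22 mm and front lip 12 mm above the floor. Four stand side by side 96 mm apart, in shuffled order
- bin1_floor (a point): grey rubber-lined tip bin, fixed: centre of its inner floor, 145 long (x, up the slope, away from the robot) x 88 mm wide (y); z square to the floor, which slopes 28 degrees down to the robot. Walls 3 mm thick, sides and back 22 mm and front lip 12 mm above the floor. Four stand side by side 96 mm apart, in shuffled order
- bin2_floor (a point): grey rubber-lined tip bin, fixed: centre of its inner floor, 145 long (x, up the slope, away from the robot) x 88 mm wide (y); z square to the floor, which slopes 28 degrees down to the robot. Walls 3 mm thick, sides and back 22 mm and front lip 12 mm above the floor. Four stand side by side 96 mm apart, in shuffled order
- bin3_floor (a point): grey rubber-lined tip bin, fixed: centre of its inner floor, 145 long (x, up the slope, away from the robot) x 88 mm wide (y); z square to the floor, which slopes 28 degrees down to the robot. Walls 3 mm thick, sides and back 22 mm and front lip 12 mm above the floor. Four stand side by side 96 mm apart, in shuffled order
- lamp: fixed strip lamp over the bins: origin on the table under the row, z up, x away from the robot, y along the row. Bar 460 mm long along y, x -9 to +21, z 166 to 192 mm: no room for an upright gripper over the batteries; reach in from the robot's side, tool leaning back to the robot. 14 mm posts 188 high at x +80, y +-222, level arms to the bar, feet 8 mm high from x -50 to +110
- terminal_a_centre (a point): white terminal block 16 x 44 x 14 mm with screw tops, loose in a bin; its centre; to be left alone
- terminal_b_centre (a point): white terminal block 16 x 33 x 14 mm with screw tops, loose in a bin; its centre; to be left alone
- relay_centre (a point): metal relay can 36 x 28 x 24 mm, black band at one end, no studs, loose in a bin; its centre; to be left alone
- transformer_centre (a point): small transformer 36 x 32 x 32 mm, loose in a bin; its centre; to be left alone
- knob_spare_centre (a point): spare round knob 28 mm across, 16 mm high, loose in a bin; its centre; to be left alone
- beaker_a: small empty glass beaker, 32 mm rim radius, 42 mm high, on the table between robot and bins; origin under its centre; to be left alone
- beaker_b: small empty glass beaker, 30 mm rim radius, 42 mm high, on the table between robot and bins; origin under its centre; to be left alone
- screwdriver: screwdriver, 170 mm long, lying on the table left of the work; origin under its middle, x towards the blade; to be left alone
Things that resemble listed ones, but are neither listed nor needed, are in the scene too. Leave any brown, purple or red look-alike of the part that bears bat_a_centre alone.

How it is judged:
At the end, for the whole second after the job is handed in: Both batteries lie flat on the shelf, released, at rest: studs within about 4 mm of the contact wall, one battery within 4 mm of the side fence, the other beside it within about 5 mm of its place, both square within 0.12 rad; either may be first (((x of bat_a_centre in the frame of corner between -0.0305 and -0.024 m and y of bat_a_centre in the frame of corner between 0.011 and 0.0175 m and z of bat_a_centre in the frame of corner between 0.006 and 0.0115 m and x of each of bat_a_studs, bat_b_studs in the frame of corner above -0.0045 m and angle between the x axis of each of bat_a_centre, bat_b_centre and the x axis of corner, either way round below 0.12 rad and x of bat_b_centre in the frame of corner between -0.0305 and -0.024 m and y of bat_b_centre in the frame of corner between 0.037 and 0.0455 m and z of bat_b_centre in the frame of corner between 0.006 and 0.0115 m) or (x of bat_b_centre in the frame of corner between -0.0305 and -0.024 m and y of bat_b_centre in the frame of corner between 0.011 and 0.0175 m and z of bat_b_centre in the frame of corner between 0.006 and 0.0115 m and x of each of bat_b_studs, bat_a_studs in the frame of corner above -0.0045 m and angle between the x axis of each of bat_b_centre, bat_a_centre and the x axis of corner, either way round below 0.12 rad and x of bat_a_centre in the frame of corner between -0.0305 and -0.024 m and y of bat_a_centre in the frame of corner between 0.037 and 0.0455 m and z of bat_a_centre in the frame of corner between 0.006 and 0.0115 m)) and linear speed of each of bat_a, bat_b below 0.01 m/s); the robot touches nothing.
It fails at once if another part in the bins shifted more than 30 mm (distance of any of terminal_a_centre, terminal_b_centre, relay_centre, transformer_centre, knob_spare_centre from where it was at the start of the episode above 0.03 m).
It fails at once if a beaker shifted more than 30 mm or knocked over (distance of any of beaker_a, beaker_b from where it was at the start of the episode above 0.03 m or angle between any of beaker_a, beaker_b's own z axis and vertical above 0.4 rad).
It fails at once if the screwdriver shifted more than 30 mm (distance of screwdriver from where it was at the start of the episode above 0.03 m).
It also fails if it takes over 72 s, if anything falls off the work surface, if the arm or the gripper's body presses on something with over 40 N, if the wrist force passes 120 N, or if a joint passes its speed limit or range.

ROBOT

A 6-joint arm with a two-finger parallel gripper is mounted at the origin on the work surface. World frame = base frame: x ahead of the robot, y to its left, z up, the work surface at z = 0. Lengths are in m, angles in rad, forces in N, time in s.
With the tool pointing down it reaches from about 0.275 to 0.875 m from the base axis. Payload 12.5 kg.
Tool frame: the origin (TCP) lies on the centre line of the jaws, within the pads' length; the fingertips stand r.finger_overhang ahead of it and the grasp point (between the pads) lies 3 mm ahead of it (r.finger_overhang is the distance from the TCP to the fingertips, in m); z points along the fingers, y is the direction in which the jaws open and shut (so a half turn about z gives the same grasp; the last joint's range is limited). The gripper opens to 85 mm and grips with 20 to 120 N. Pads are 22 mm wide; open, the fingers measure 114 mm over their backs; the gripper's body (76 mm by 85 mm) begins 54 mm behind the grasp point. The pads swing forward as they close: fully open they stand 13 mm farther back than shut.
Start: joints at [1.168, 0.351, 1.652, -0, 1.139, -0.085], TCP at [0.172, 0.522, 0.253] pointing down, gripper open.
Joint ranges: [-2.75, 2.75], [-0.79, 2.1], [0.01, 2.65], [-1.57, 4.71], [0.07, 3.14], [-2.87, 2.87]. Speed limits (rad/s): [2.22, 2.22, 2.79, 3.14, 3.14, 3.14].

INTERFACE

Orientations are given as a unit quaternion [x, y, z, w].
In Python, from cell import r, optics gives the robot as it stands. The module is installed in compiled form; this text tells all that it offers. Calls block until the motion is done:
- r.move_to(position, orientation): joint-space move of the TCP to a pose.
- r.move_linear(position, rot=None, vel=0.15): straight line of the TCP; rot=None keeps the orientation; vel is the mean speed in m/s.
- r.set_joints(angles): joint-space move.
- r.set_gripper(opening, squeeze=None): opening from 0.0 (shut) to 1.0 (fully open); squeeze is the grip in N (None keeps the last); returns when the fingers have stopped.
- r.sleep(seconds).
- r.inverse_kinematics(position, orientation): joint angles nearest the present ones, or None.
- optics.get_image(name): name is "scene" or "top"; returns a dict with "pixels" (384x512x3 uint8, red, green, blue), "depth" (384x512 float32, m along the optical axis (not along the pixel's ray), 0 where there is no reading), "fx", "fy", "cx", "cy" (pixels), "D" ([k1, k2, p1, p2, k3] as OpenCV has them; the pictures are not rectified), "camera_from_world" (4x4, takes a point from world to camera coordinates). Camera axes: x right, y down, z forward; pixel columns grow to the right and rows downward; lengths in m; the calibration is good to about 2 mm. A picture is of the moment at which its call begins.
A pose or a line that the arm cannot do raises r.PlanningError and nothing moves.
- r.hand_in(): hands the job in, once; it reports no verdict.
Readings, each from a call of its own:
- r.current_t(): time.
- r.current_q(): joint angles.
- r.current_qvel(): joint speeds.
- r.current_effort(): joint torques, N m.
- r.current_tool_pos(): TCP position.
- r.current_ee_rot(): TCP orientation.
- r.current_contact_force(): force on the tool from outside, world axes, zero at the start.
- r.current_torque(): the same for the moment, N m.
- r.current_opening(): opening from 0.0 (shut) to 1.0 (fully open).
Only numpy, scipy, OpenCV 4.12 (cv2) and the standard library are available. Lean on these libraries where they do the work, as an engineer would, in place of code of your own. Each camera call takes 0.05 s, during which the arm holds its last target. There are 200 camera calls.

## Working session

There is one attempt and no reset: what is moved stays moved. The work goes in short steps, each a Python script; the robot and the scene stay as the last script left them, time stands still between calls to the robot, and variables do not carry over. Pictures are saved under pics/ and viewed, about 8 in all and at most 12, crops included, and the job is handed in when it is done.

```bash
mkdir -p pics
cat > h.py <<'E'
import numpy as np, cv2, pickle
from cell import r, optics
from scipy.spatial.transform import Rotation as R
def snap(n,tag):
    im=optics.get_image(n); pickle.dump(im,open(f'pics/{tag}.pkl','wb'))
    cv2.imwrite(f'pics/{tag}.png',im['pixels'][:,:,::-1]); return im
def load(tag): return pickle.load(open(f'pics/{tag}.pkl','rb'))
def cloud(im):
    h,w=im['depth'].shape; K=np.array([[im['fx'],0,im['cx']],[0,im['fy'],im['cy']],[0,0,1]])
    uv=np.stack(np.meshgrid(np.arange(w),np.arange(h)),-1).reshape(-1,1,2).astype(float)
    n=cv2.undistortPoints(uv,K,np.array(im['D'],float)).reshape(h,w,2)
    d=im['depth'][...,None]; P=np.concatenate([n*d,d],-1)
    T=np.linalg.inv(im['camera_from_world']); W=P@T[:3,:3].T+T[:3,3]; W[im['depth']<=0]=np.nan; return W
def proj(im,P):
    K=np.array([[im['fx'],0,im['cx']],[0,im['fy'],im['cy']],[0,0,1]]);T=im['camera_from_world']
    return cv2.projectPoints(np.atleast_2d(P).astype(float),cv2.Rodrigues(T[:3,:3])[0],T[:3,3],K,np.array(im['D'],float))[0][:,0]
E
python3 - <<'E'
from h import *
a=snap('scene','s0');b=snap('top','t0')
for i in(a,b): print(np.linalg.inv(i['camera_from_world']).round(3).tolist(),i['fx'],i['D'])
cv2.imwrite('pics/both0.png',np.vstack([a['pixels'],b['pixels']])[:,:,::-1])
print(r.finger_overhang,r.current_t(),r.current_ee_rot())
E
```

```text
[[-0.598, 0.556, -0.578, 1.154], [0.802, 0.408, -0.437, 0.512], [-0.008, -0.724, -0.689, 0.788], [0.0, 0.0, 0.0, 1.0]] 444.5120458490798 [-0.14564148  0.          0.          0.          0.        ]
[[-0.007, -0.988, 0.151, 0.376], [-1.0, 0.005, -0.015, 0.068], [0.014, -0.152, -0.988, 1.09], [0.0, 0.0, 0.0, 1.0]] 397.2398179737057 [-0.08575827  0.          0.          0.          0.        ]
0.022 0.1 [ 1.58226103e-01  9.87402777e-01 -4.89829122e-04 -1.28068403e-04]
```

View pics/s0.png

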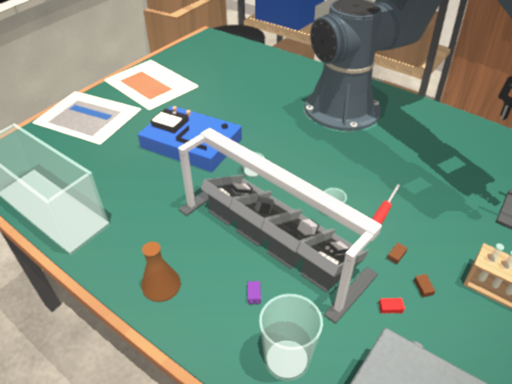

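View pics/t0.png

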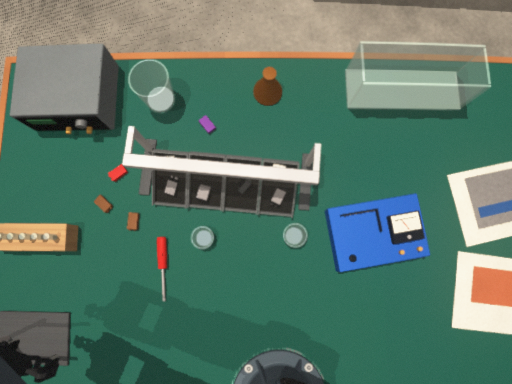

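Top: four bins at columns 150–310, rows 150–215; blue box around (378,233), with the shelf walls at (345–380, 210–232); beakers at (203,238) and (295,235); screwdriver at (163,265). The brown, red and purple blocks on the table are look-alikes. Next I'll enlarge the bins and the shelf.

Run:
```python
from h import *
t=load('t0')['pixels'];s=load('s0')['pixels']
rs=lambda a,k:cv2.resize(a,(800,k),interpolation=cv2.INTER_CUBIC)
cv2.imwrite('pics/c1.png',np.vstack([rs(t[172:217,145:305],225),rs(s[168:280,190:370],375)])[:,:,::-1])
W=cloud(load('t0'))
# box frame: blue mask top pts
hsv=cv2.cvtColor(t,cv2.COLOR_RGB2HSV)
m=(hsv[...,0]>108)&(hsv[...,0]<125)&(hsv[...,1]>150)
m[:, :320]=0; m[:,435:]=0; m[:185]=0
z=W[...,2]; m&=(abs(z-.05)<.006)
P=W[m]; print(m.sum(),P.mean(0),np.median(P[:,2]))
print(cv2.minAreaRect(P[:,:2].astype(np.float32)*1000))
```

```text
3507 [ 0.42775978 -0.25948572  0.05029544] 0.050329283965211635
((430.3677062988281, -268.7950134277344), (165.5839385986328, 249.27090454101562), 9.292792320251465)
```

View pics/c1.png

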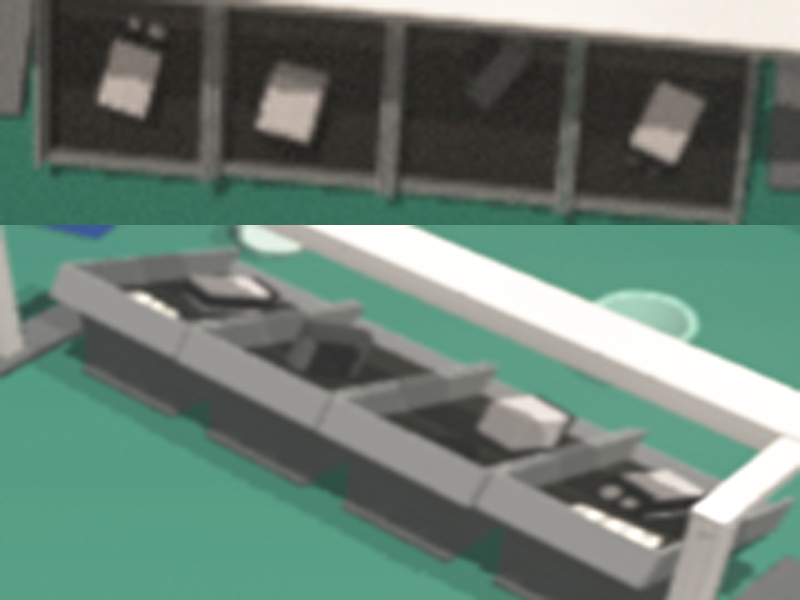

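Candidates, in crop pixels of the upper half: bright block (130,75) with two studs on its upper end is **bat_a**. Block (290,100) is thicker, with a band and no studs, so it is the relay. Bright block (668,120) with its black cap and studs at the lower end (640,160) is **bat_b**. The crop settles it. Now the metric fit.

Run:
```python
from h import *
from scipy.spatial import cKDTree
t=load('t0');s=load('s0');Wt=cloud(t);Ws=cloud(s)
# floor plane from whole row region, RANSAC-ish w/ known slope
reg=np.zeros((384,512),bool);reg[175:213,152:300]=1
P=Wt[reg];P=P[np.isfinite(P).all(1)&(P[:,2]<.13)]
from scipy.optimize import minimize
best=None
rng=np.random.default_rng(0)
for _ in range(3000):
    a=P[rng.choice(len(P),3,False)];n=np.cross(a[1]-a[0],a[2]-a[0]);n/=np.linalg.norm(n)+1e-12
    n*=np.sign(n[2]); 
    if abs(np.degrees(np.arccos(n[2]))-28)>3: continue
    c=(abs((P-a[0])@n)<.0025).sum()
    if best is None or c>best[0]: best=(c,n,a[0])
c,n,p0=best
Q=P[abs((P-p0)@n)<.003];p0=Q.mean(0);n=np.linalg.svd(Q-p0)[2][2];n*=np.sign(n[2])
ex=np.array([-n[0]*n[2]*0,0,0]);az=np.arctan2(-n[1],-n[0])
ey=np.cross([0,0,1],-n);ey=np.cross(n,[0,0,1]);ey/=np.linalg.norm(ey)
ex=np.array([0,0,1.])-n*n[2];ex/=np.linalg.norm(ex);ey=np.cross(n,ex)
print('inl',c,len(P),'tilt',np.degrees(np.arccos(n[2])),'p0',p0,'ex',ex,'yaw',np.degrees(np.arctan2(ex[1],ex[0])))
B=np.stack([ex,ey,n],1)
np.savez('bin.npz',B=B,p0=p0)
lt=(Wt-p0)@B; ls=(Ws-p0)@B
for nm,w in(('a',(155,180,176,202)),('b',(266,292,182,208))):
    x0,x1,y0,y1=w; m=np.zeros((384,512),bool);m[y0:y1,x0:x1]=1
    L=lt[m&(abs(lt[...,2]-.0175)<.005)]
    print(nm,len(L),'z',np.median(L[:,2]),'minrect mm',cv2.minAreaRect((L[:,:2]*1000).astype(np.float32)))
    c=np.median(L,0)
    M=(abs(ls[...,2]-.0175)<.005)&(np.hypot(ls[...,0]-c[0],ls[...,1]-c[1])<.04)
    print('  scene',M.sum(),np.median(ls[M][:,2]) if M.any() else '',cv2.minAreaRect((ls[M][:,:2]*1000).astype(np.float32)) if M.any() else '')
# ortho-rectified views in bin plane, z=17.5 mm for display: 3 px/mm
def ortho(im,c,k=5,half=45,z=.0175):
    g=np.arange(-half,half,1/k)/1000
    U,V=np.meshgrid(g,g); X=c[0]-V;Y=c[1]-U  # up = upslope, left=+y
    P=p0+np.stack([X,Y,np.full_like(X,z)],-1).reshape(-1,3)@B.T
    uv=proj(im,P).astype(np.float32).reshape(X.shape+(2,))
    return cv2.remap(im['pixels'],uv[...,0],uv[...,1],cv2.INTER_CUBIC)
out=[]
for im in(t,s):
    row=[]
    for px in((171,187),(279,196)):
        c=lt[px[1],px[0]]; print(px,c); 
        o=ortho(im,c,k=4,half=37).copy()
        for v in range(-30,31,10): q=int((v+37)*4); cv2.line(o,(q,0),(q,5),(255,255,0));cv2.line(o,(0,q),(5,q),(255,255,0))
        row.append(o)
    out.append(np.hstack(row))
cv2.imwrite('pics/o1.png',np.vstack(out)[:,:,::-1])
```

```text
inl 2833 5179 tilt 27.819742615238724 p0 [0.53611903 0.14879574 0.02448387] ex [ 0.88048071 -0.08338375  0.46669142] yaw -5.409920889481547
a 171 z 0.017210691859337487 minrect mm ((18.780555725097656, 133.3383026123047), (27.58237648010254, 48.64452362060547), 76.45191192626953)
  scene 163 0.017118208810454977 ((17.247512817382812, 121.76295471191406), (57.11963653564453, 47.77092742919922), 78.35702514648438)
b 167 z 0.017342144772270723 minrect mm ((10.44070816040039, -149.7819061279297), (26.590543746948242, 48.39918518066406), 69.75682067871094)
  scene 96 0.016203776585423733 ((8.320955276489258, -161.37448120117188), (52.208717346191406, 45.85918426513672), 67.82438659667969)
(171, 187) [0.01480746 0.13354408 0.0173905 ]
(279, 196) [ 0.01599261 -0.15519105  0.01622864]
(171, 187) [0.01480746 0.13354408 0.0173905 ]
(279, 196) [ 0.01599261 -0.15519105  0.01622864]
```

View pics/o1.png

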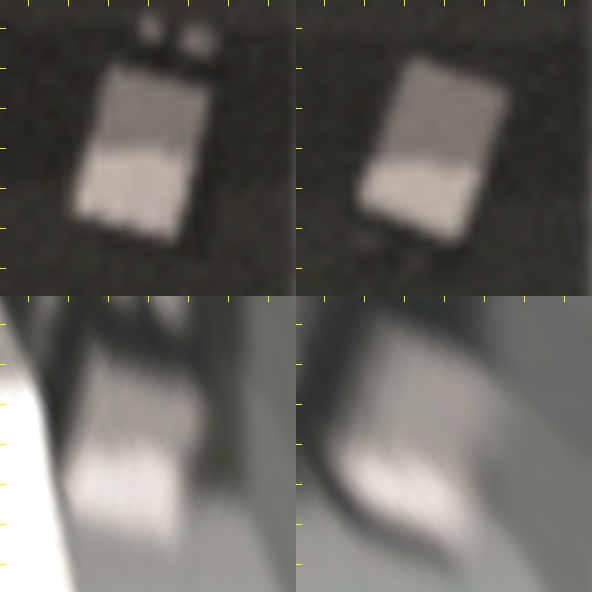

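bat_a: metal corners at about (115,65),(212,92),(178,240),(72,212), studs on top, axis about −14° in the bin frame. bat_b: corners at about (119,55),(214,95),(168,242),(64,205) in its panel, cap at the lower end, axis about −19°. The metal measures 38×26 mm plus the 7 mm cap, and its height of 17.3 mm matches. Next: shelf corner, IK and clearance checks.

```bash
cat >> h.py <<'E'
d_=np.load('bin.npz');B=d_['B'];p0=d_['p0'];n=B[:,2]
BAT={'a':((.0178,.1335),-14.0),'b':((.0118,-.1515),-19.3+180)}
def pick(k,sig,h=.026):
    (X,Y),a=BAT[k];a=np.radians(a);bx=sig*(B@[np.cos(a),np.sin(a),0]);z=-n
    return p0+B@np.array([X,Y,h]),R.from_matrix(np.stack([bx,np.cross(z,bx),z],1)).as_quat()
YAW=np.radians(9.29)
def boxrot(sig,yaw=None):
    y=YAW if yaw is None else yaw
    bx=sig*np.array([np.cos(y),np.sin(y),0]);z=np.array([0,0,-1.])
    return R.from_matrix(np.stack([bx,np.cross(z,bx),z],1)).as_quat()
E
python3 - <<'E'
from h import *
c=np.array([.4304,-.2688]);Rb=np.array([[np.cos(YAW),-np.sin(YAW)],[np.sin(YAW),np.cos(YAW)]])
cor=c+Rb@[.058,0];print('corner guess',cor)
for tag in('t0','s0'):
    W=cloud(load(tag));L=(W[...,:2]-cor)@Rb;z=W[...,2];pix=load(tag)['pixels'].max(-1)
    m=(z>.060)&(z<.067)
    a=m&(L[...,1]>.01)&(L[...,1]<.09)&(abs(L[...,0])<.02);f=m&(L[...,0]<-.01)&(L[...,0]>-.055)&(abs(L[...,1])<.02)
    for nm,q,i,j in(('contact x',a,0,1),('fence y',f,1,0)):
        v=L[q]; print(tag,nm,len(v),np.percentile(v[:,i],[5,50,95])*1000,'slope',np.polyfit(v[:,j],v[:,i],1)*[1,1000] if len(v)>5 else '', v[:,j].min()*1000,v[:,j].max()*1000)
    b=(abs(z-.05)<.003)&(abs(L[...,0]+.058)<.1)&(abs(L[...,1])<.14)
    v=L[b]; print(tag,'box x',np.percentile(v[:,0],[1,99])*1000,'y',np.percentile(v[:,1],[1,99])*1000)
C=np.concatenate([cloud(load(t)).reshape(-1,3) for t in('t0','s0')]);C=C[np.isfinite(C).all(1)&(C[:,2]<.25)]
for k in 'ab':
  for s in(1,-1):
    p,q=pick(k,s);T=R.from_quat(q).as_matrix()
    for h in(0,.1):
        j=r.inverse_kinematics(p+n*h,q);print(k,s,h,(p+n*h).round(3),None if j is None else np.round(j,2))
    l=(C-p)@T;bd=(abs(l[:,0])<.055)&(abs(l[:,1])<.055)&(l[:,2]<-.045)&(l[:,2]>-.3)
    w=l[bd];print('  body clear: pts',bd.sum(), np.abs(w[:,:2]).max(1).min() if bd.any() else '')
    j=r.inverse_kinematics([*(cor+Rb@[-.03,.04]),.15],boxrot(s));print('  place',None if j is None else np.round(j,2))
E
```

```text
corner guess [ 0.48763927 -0.25943697]
t0 contact x 38 [1.48434417 2.92549407 5.46849185] slope [0.00667854 2.74365849] 11.747149542724154 85.55540793907022
t0 fence y 34 [-4.15928903 -2.18978064  0.28514511] slope [ 0.02473001 -1.02593298] -54.514904994567395 -11.036362516358164
t0 box x [-141.25080173   24.52905885] y [-122.72375146  123.02837416]
s0 contact x 25 [-0.44581499  2.8300485   5.54587945] slope [-0.00983409  3.15622953] 11.043409014997435 89.9859047676082
s0 fence y 19 [-4.58537313 -1.64046418  0.37342828] slope [ 0.00817747 -1.73889992] -54.01992917230216 -14.279934542006048
s0 box x [-139.99360294   27.19644027] y [-120.89139885  123.94643103]
a 1 0 [0.552 0.281 0.056] None
a 1 0.1 [0.506 0.286 0.144] None
  body clear: pts 0 
  place [-0.55  0.41  1.86 -0.    0.87  0.85]
a -1 0 [0.552 0.281 0.056] [ 0.5   0.65  1.85 -0.87  0.35  0.05]
a -1 0.1 [0.506 0.286 0.144] [ 0.55  0.45  1.91 -0.66  0.47 -0.13]
  body clear: pts 0 
  place [-0.55  0.41  1.86 -0.    0.87 -2.29]
b 1 0 [ 0.52  -0.002  0.053] None
b 1 0.1 [0.474 0.003 0.141] [-0.09  0.26  2.23 -0.01  0.16 -1.23]
  body clear: pts 0 
  place [-0.55  0.41  1.86 -0.    0.87  0.85]
b -1 0 [ 0.52  -0.002  0.053] None
b -1 0.1 [0.474 0.003 0.141] [-0.09  0.26  2.23 -0.01  0.16  1.91]
  body clear: pts 0 
  place [-0.55  0.41  1.86 -0.    0.87 -2.29]
```

```bash
cat >> h.py <<'E'
COR=np.array([.48843,-.2593]);Rb=np.array([[np.cos(YAW),-np.sin(YAW)],[np.sin(YAW),np.cos(YAW)]])
def pick2(k,sig,d,h=.026):
    p,q=pick(k,sig,h); (X,Y),_=BAT[k]; t=R.from_quat(q)*R.from_euler('y',d,degrees=True)
    g=p0+B@np.array([X,Y,.0])   # tip point above floor centre; step back along the tool axis
    return g-t.as_matrix()[:,2]*h, t.as_quat()
def place_rot(sig,d): return (R.from_quat(boxrot(sig))*R.from_euler('y',d,degrees=True)).as_quat()
E
python3 - <<'E'
from h import *
C=np.concatenate([cloud(load(t)).reshape(-1,3) for t in('t0','s0')]);C=C[np.isfinite(C).all(1)&(C[:,2]<.25)]
for k in 'ab':
  for s in(1,-1):
    for d in(-16,-12,-9,-6,-3,0,3,6,9,12,16):
        p,q=pick2(k,s,d);T=R.from_quat(q).as_matrix()
        up=-T[:,2]; js=[r.inverse_kinematics(p+up*h,q) for h in(0,.05,.1)]
        if js[0] is None or js[2] is None: continue
        l=(C-p)@T;bd=(abs(l[:,0])<.075)&(abs(l[:,1])<.075)&(l[:,2]<-.045)&(l[:,2]>-.3);w=l[bd]
        j=r.inverse_kinematics([*(COR+Rb@[-.03,.05]),.09],place_rot(s,d))
        print(k,s,d,np.round(js[0],2),np.round(js[2],2),'clr',np.abs(w[:,:2]).max(1).min() if bd.any() else '>75','pl',None if j is None else np.round(j,2))
E
```

```text
a 1 -16 [ 0.41  0.67  1.72 -0.08  0.53  2.37] [ 0.41  0.48  1.74 -0.07  0.7   2.35] clr 0.03164582676719206 pl [-0.46  0.6   1.76 -0.19  1.02  1.07]
a 1 -12 [ 0.43  0.66  1.76 -0.21  0.47  2.5 ] [ 0.45  0.46  1.79 -0.17  0.63  2.47] clr 0.039833124289833884 pl [-0.48  0.57  1.8  -0.15  0.95  1.03]
a 1 -9 [ 0.44  0.65  1.78 -0.34  0.42  2.63] [ 0.47  0.46  1.82 -0.27  0.58  2.57] clr 0.0453024485157269 pl [-0.49  0.55  1.83 -0.12  0.89  1.  ]
a 1 -6 [ 0.46  0.65  1.8  -0.49  0.38  2.79] [ 0.5   0.45  1.85 -0.38  0.53  2.7 ] clr 0.0501336129984363 pl [-0.51  0.53  1.85 -0.09  0.84  0.96]
a 1 9 [ 0.55  0.67  1.9  -1.44  0.4  -2.49] [ 0.64  0.47  1.99 -1.16  0.48 -2.72] clr 0.07458138686483701 pl [-0.59  0.47  1.99  0.2   0.58  0.66]
a 1 12 [ 0.57  0.69  1.91  4.71  0.45 -2.34] [ 0.67  0.48  2.01 -1.3   0.51 -2.56] clr >75 pl [-0.61  0.46  2.01  0.29  0.54  0.56]
a 1 16 [ 0.6   0.7   1.93  4.57  0.52 -2.18] [ 0.7   0.51  2.03 -1.46  0.57 -2.37] clr >75 pl [-0.63  0.45  2.04  0.43  0.49  0.41]
a -1 -16 [0.6  0.7  1.93 4.57 0.52 0.96] [ 0.7   0.51  2.03 -1.46  0.57  0.77] clr >75 pl [-0.63
[... 3167 characters left out ...]
58] [-0.13  0.27  2.15  0.14  0.34  1.74] clr 0.05200253597066186 pl [-0.57  0.48  1.96  0.12  0.63 -2.4 ]
b -1 3 [-0.08  0.54  2.18  3.36  0.11 -1.44] [-0.07  0.26  2.27 -0.35  0.08  2.28] clr 0.06479586097045377 pl [-0.52  0.52  1.88 -0.05  0.79 -2.22]
b -1 9 [-0.06  0.56  2.23  3.41  0.29 -1.46] [-0.03  0.28  2.34  3.82  0.14 -1.86] clr 0.06405096193637139 pl [-0.49  0.55  1.83 -0.12  0.89 -2.14]
b -1 12 [-0.04  0.58  2.25  3.42  0.38 -1.46] [-0.01  0.3   2.38  3.68  0.24 -1.69] clr 0.05415750192602634 pl [-0.48  0.57  1.8  -0.15  0.95 -2.11]
b -1 16 [-0.02  0.61  2.27  3.44  0.5  -1.45] [ 0.03  0.33  2.42  3.61  0.39 -1.6 ] clr 0.04886481206322252 pl [-0.46  0.6   1.76 -0.19  1.02 -2.07]
```

```bash
cat >> h.py <<'E'
def grab(k,sig,d):
    p,q=pick2(k,sig,d); up=-R.from_quat(q).as_matrix()[:,2]
    r.set_gripper(.46,squeeze=50)
    r.move_to(p+up*.11,q)
    r.move_linear(p+up*.025,vel=.15); print('F',np.round(r.current_contact_force(),1))
    r.move_linear(p,vel=.05); print('F',np.round(r.current_contact_force(),1),r.current_opening())
    r.set_gripper(.0); print('closed',r.current_opening(),np.round(r.current_contact_force(),1))
    r.move_linear(p+up*.12,vel=.15); print('t',r.current_t(),r.current_opening(),np.round(r.current_contact_force(),1))
E
python3 - <<'E'
from h import *
grab('a',-1,0)
i=snap('scene','s1');j=snap('top','t1')
cv2.imwrite('pics/v1.png',np.hstack([cv2.resize(i['pixels'][90:270,170:400],(460,360)),cv2.resize(j['pixels'][120:260,140:270],(334,360))])[:,:,::-1])
E
```

```text
F [ 0.2 -0.4  0.3]
F [-0.1 -0.3  0.3] 0.4596947872702976
closed 0.2976536545260716 [-3.9 -0.5  5. ]
t 4.7583 0.2900746324809861 [-0.3 -0.5 -0.6]
```

View pics/v1.png

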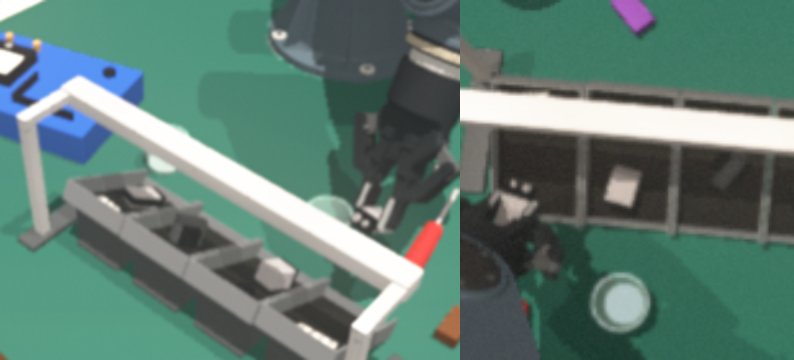

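Battery a is in the jaws, studs up-slope, and the other parts are undisturbed. I'll carry it round in front of the lamp to the shelf.

```bash
cat >> h.py <<'E'
def W3(x,y,z): return np.array([*(COR+Rb@[x,y]),z])
bx3=np.array([np.cos(YAW),np.sin(YAW),0]);by3=np.array([-np.sin(YAW),np.cos(YAW),0])
def Floc():
    f=np.array(r.current_contact_force()); return np.array([f@bx3,f@by3,f[2]])
def creep(dirn,dist,thr,ax,step=.0015,vel=.03):
    """step along dirn until |force change| on axis ax passes thr"""
    f0=Floc();p=np.array(r.current_tool_pos());m=0
    while m<dist:
        m+=step;r.move_linear(p+dirn*m,vel=vel);df=Floc()-f0
        if abs(df[ax])>thr: break
    print('creep',round(m*1000,1),'mm dF',df.round(1),'t',round(r.current_t(),1)); return m
def place(sig,d,y,h=.026):
    q=place_rot(sig,d); up=-R.from_quat(q).as_matrix()[:,2]
    x=-.0335
    off=up*h
    r.move_to(W3(x,y,.12)+off,q)
    r.move_linear(W3(x,y,.0505+.008)+off,vel=.1)
    creep(np.array([0,0,-1.]),.012,3,2)
    creep(bx3,.016,6,0)
E
python3 - <<'E'
from h import *
W=cloud(load('t0'));m=(W[...,2]>.16)&(W[...,2]<.2);m[:140]=0;m[:,330:]=0
L=W[m];
for y in(.3,.15,0,-.0):
    v=L[abs(L[:,1]-y)<.03];print(y,v[:,0].min())
r.move_linear(np.array(r.current_tool_pos())+[-.05,-.02,.06],vel=.2)
q=place_rot(-1,0)
r.move_to([.38,.17,.22],q);r.move_to([.38,-.1,.22],q);print(r.current_t())
place(-1,0,.039)
print(Floc(),(Rb.T@(np.array(r.current_tool_pos())[:2]-COR)).round(4),r.current_tool_pos()[2])
i=snap('scene','s2');j=snap('top','t2')
cv2.imwrite('pics/v2.png',np.hstack([cv2.resize(i['pixels'][80:180,120:260],(504,360)),cv2.resize(j['pixels'][180:280,320:440],(296,360))])[:,:,::-1])
E
```

```text
0.3 0.5714038484319429
0.15 0.5563651372761482
0 0.5408657128502161
-0.0 0.5408657128502161
7.55
creep 9.0 mm dF [0.1 0.4 6. ] t 10.5
creep 9.0 mm dF [-6.8 -1.9  1.9] t 12.0
[-6.97337653 -1.1584169   7.36366458] [-0.0248  0.0389] 0.07645168947181559
```

View pics/v2.png

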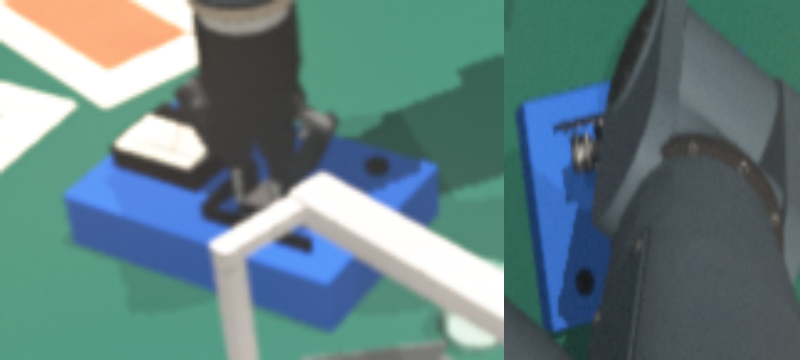

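Battery a is down on the shelf with its studs against the contact wall (x force −7 N, TCP x −25 mm agrees). Now I'll release it, push it to the fence with shut fingers and check.

```bash
cat >> h.py <<'E'
def release_push(ybat,sig,stop,xb=-.025):
    r.set_gripper(.42)
    up=-R.from_quat(r.current_ee_rot()).as_matrix()[:,2]
    r.move_linear(np.array(r.current_tool_pos())+up*.05,vel=.15)
    r.set_gripper(0.)
    q=boxrot(sig); y=ybat+.01325+.0145+.008
    r.move_to(W3(xb,y,.125),q); r.move_linear(W3(xb,y,.083),vel=.12)
    print('down',Floc().round(1))
    f0=Floc(); Y=y-.006
    r.move_linear(W3(xb,Y,.083),vel=.08)
    while Y>stop:
        Y-=.0015; r.move_linear(W3(xb,Y,.083),vel=.04); df=Floc()-f0
        if abs(df[1])>6: break
    print('push end y',round((Rb.T@(np.array(r.current_tool_pos())[:2]-COR))[1],4),df.round(1),'t',round(r.current_t(),1))
    r.move_linear(W3(xb,Y+.006,.083),vel=.08); r.move_linear(W3(xb,Y+.006,.15),vel=.2)
E
python3 - <<'E'
from h import *
release_push(.039,-1,.037)
r.move_to([.36,.0,.24],boxrot(1)); print(r.current_t(),np.round(r.current_q(),2))
i=snap('scene','s3');j=snap('top','t3')
cv2.imwrite('pics/v3.png',np.hstack([cv2.resize(i['pixels'][90:180,120:250],(500,360)),cv2.resize(j['pixels'][185:275,320:395],(300,360))])[:,:,::-1])
E
```

```text
down [ 0.4 -0.5 -0.1]
push end y 0.0356 [-0.6  1.2  3.5] t 19.8
23.525 [-0.13  0.01  2.11 -0.    1.02  1.28]
```

View pics/v3.png

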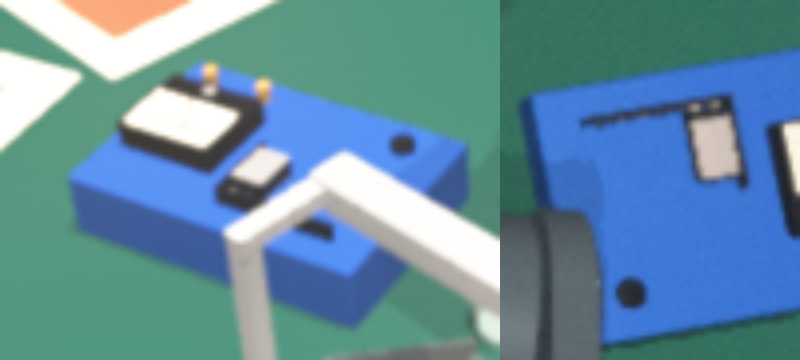

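Battery a is beside the fence, square, studs at the wall; b's push will also press it home. Now battery b.

Run:
```python
from h import *
W=cloud(load('t3'));px=load('t3')['pixels'].astype(int)
L=(W[...,:2]-COR)@Rb
m=(abs(W[...,2]-.0675)<.004)&(abs(L[...,0]+.026)<.035)&(L[...,1]>-.01)&(L[...,1]<.05)
print('a rect',cv2.minAreaRect((L[m]*1000).astype(np.float32)))
mm=m&(px.min(-1)>110);print('a metal',cv2.minAreaRect((L[mm]*1000).astype(np.float32)))
grab('b',1,6)
if r.current_opening()<.22: raise SystemExit('no grip')
r.move_linear(np.array(r.current_tool_pos())+[-.05,-.01,.05],vel=.2)
i=snap('scene','s4');j=snap('top','t4')
cv2.imwrite('pics/v4.png',np.hstack([cv2.resize(i['pixels'][100:260,170:370],(450,360)),cv2.resize(j['pixels'][150:270,200:316],(348,360))])[:,:,::-1])
print(np.round(r.current_q(),2))
```

```text
a rect ((-25.40956687927246, 21.987138748168945), (60.34614944458008, 51.410858154296875), 0.6304468512535095)
a metal ((-24.843305587768555, 12.664731979370117), (47.20951843261719, 27.557376861572266), 0.7811039090156555)
F [ 0.6 -0.1 -0.5]
F [-0.5 -0.6  0.9] 0.45908991118252745
closed 0.2959338683003627 [-3.6  0.4  6. ]
t 28.9583 0.2926707937455743 [-0.1 -0.6 -1. ]
[-0.18  0.04  2.21  0.13  0.51 -1.43]
```

View pics/v4.png

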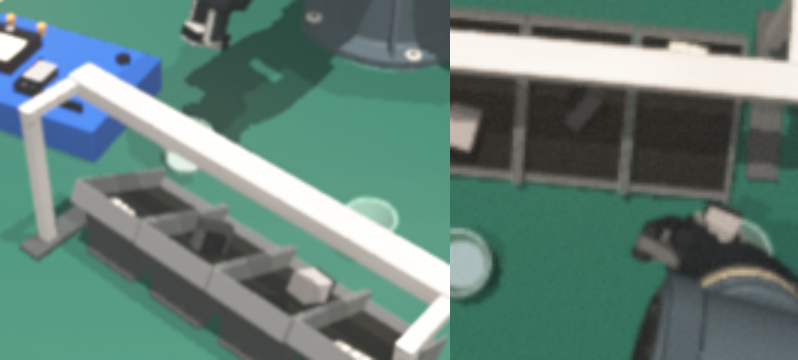

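Battery b is held with its bin empty of it, and a measures about y 13 mm, x −25 mm. Placing b.

Run:
```python
from h import *
q=place_rot(1,6)
r.move_to([.36,-.08,.24],q)
place(1,6,.067)
print((Rb.T@(np.array(r.current_tool_pos())[:2]-COR)).round(4),r.current_tool_pos()[2],r.current_opening())
release_push(.067,1,.058)
r.move_to([.36,.0,.24],boxrot(1)); print(r.current_t())
i=snap('scene','s5');j=snap('top','t5')
cv2.imwrite('pics/v5.png',np.hstack([cv2.resize(i['pixels'][90:180,120:250],(500,360)),cv2.resize(j['pixels'][185:275,320:395],(300,360))])[:,:,::-1])
```

```text
creep 9.0 mm dF [-2.3  2.1  8.2] t 34.6
creep 7.5 mm dF [-8.3 -4.3  3.8] t 35.9
[-0.0293  0.0669] 0.07647314981857728 0.2941854887748651
down [0.2 0.3 0.1]
push end y 0.0589 [-1.  10.4  9.2] t 44.6
46.3
```

View pics/v5.png

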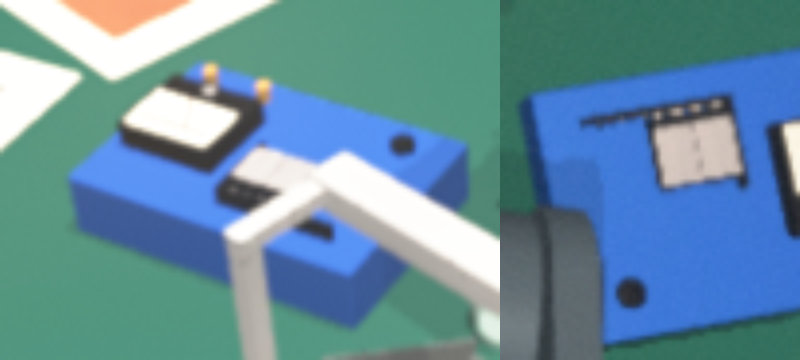

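Both lie side by side, studs at the wall, but b's rear end stands slightly proud. One push in +x on both rear ends at y ≈ 26 mm, then measure.

Run:
```python
from h import *
q=boxrot(1);y=.028;x=-.0485-.011-.008
r.move_to(W3(x,y,.125),q);r.move_linear(W3(x,y,.083),vel=.15)
f0=Floc();X=x+.004;r.move_linear(W3(X,y,.083),vel=.08)
while X<-.054:
    X+=.0015;r.move_linear(W3(X,y,.083),vel=.04);df=Floc()-f0
    if abs(df[0])>7:break
print('x end',X,df.round(1),r.current_t())
r.move_linear(W3(X-.006,y,.083),vel=.1);r.move_linear(W3(X-.006,y,.15),vel=.2)
r.move_to([.36,.0,.24],q);print(r.current_t())
i=snap('scene','s6');j=snap('top','t6');px=j['pixels'].astype(int)
W=cloud(j);L=(W[...,:2]-COR)@Rb
top=(abs(W[...,2]-.0675)<.004)&(px.min(-1)>100)&(abs(L[...,0]+.026)<.035)&(L[...,1]>-.01)&(L[...,1]<.07)
print('metal of both',cv2.minAreaRect((L[top]*1000).astype(np.float32)),'z',np.median(W[top][:,2]))
for lo,hi in((0,.0265),(.0265,.053)):
    s=L[top&(L[...,1]>lo)&(L[...,1]<hi)]; print(np.percentile(s,[2,98],0)*1000)
# rectified view of shelf at z=.0675: up=+x, left=+y, 5 px/mm
g=5;U,V=np.meshgrid(np.arange(0,110*g)/g,np.arange(0,90*g)/g)
P=np.stack([(.010-V/1000),(.085-U/1000)],-1).reshape(-1,2)@Rb.T+COR
P=np.c_[P,np.full(len(P),.0675)]
uv=proj(j,P).astype(np.float32).reshape(U.shape+(2,))
o=cv2.remap(j['pixels'],uv[...,0],uv[...,1],cv2.INTER_CUBIC)
cv2.imwrite('pics/v6.png',o[:,:,::-1])
```

```text
x end -0.059 [-8.6 -0.9  4.2] 48.9
50.6667
metal of both ((-24.50201988220215, 25.13064193725586), (46.937950134277344, 54.88707733154297), 0.13631616532802582) z 0.06777657060844189
[[-47.06913128   0.78655622]
 [ -3.32592202  26.1457175 ]]
[[-47.11997989  27.60541131]
 [ -4.41719912  52.26671483]]
```

View pics/v6.png

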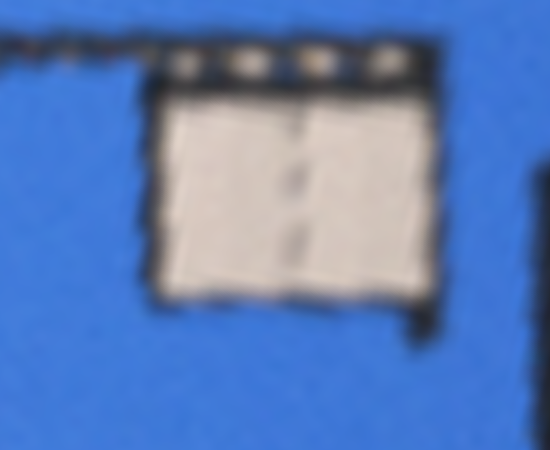

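The rectified view shows both batteries square. Their rear ends are level at row ~298, the four studs (row ~62) are at the contact wall, and the right edge is at the fence (col ~433). Handing in.

Run:
```python
from h import *
print(r.current_contact_force(),r.current_t()); r.hand_in(); print(r.current_t())
```

```text
[-0.88296453  0.24481439  0.39056327] 50.7667
the job is handed in; nothing more can be done
the job is handed in; nothing more can be done
```

Both block batteries are on the shelf, lying flat side by side, and the job was handed in at about 51 s of the 72 s allowed. The robot gave no verdict.

I picked each one from its bin with the tool leaning back toward the robot and slid its studs against the contact wall. Shut fingers then pushed the pair to the fence and squared their rear ends.

**Last checks:**
- **Fit:** the two batteries span about 0 to 53 mm from the side fence, and their rear ends are level at x ≈ −47 mm. They are square within about 0.01 rad, and their top faces are 17.8 mm above the shelf (17.5 mm expected).
- **Contact:** the sideways push ended against about 10 N and the push to the contact wall against about 9 N, so both batteries are against their stops.
- **Other parts:** the pictures taken after each pick showed no visible shift of the bin parts or beakers. I did not measure them, and I did not look at the bins, beakers or screwdriver again at the end.

**Did not go as planned:** the first push of battery a stopped at my travel limit (about 1 N) instead of against the fence. Pushing battery b against it afterwards brought it up to the fence.

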